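# Roll the honey jar up its gutter and park it at the back stop

## Robot

A 6-joint arm with a two-finger parallel gripper is mounted at the origin on the work surface. World frame = base frame: x ahead of the robot, y to its left, z up, the work surface at z = 0. Lengths are in m, angles in rad, forces in N, time in s.
With the tool pointing down it reaches from about 0.4 to 0.925 m from the base axis. Payload 12.5 kg.
Tool frame: the origin (TCP) lies midway between the tips of the shut fingers; the grasp point (between the pads) lies 19 mm behind it; x points along the fingers, z is the direction in which the jaws open and shut, and the axes are right-handed (so a half turn about x gives the same grasp; the last joint's range is limited). The gripper opens to 95 mm and grips with 3 to 60 N. Pads are 20 mm wide; open, the fingers measure 119 mm over their backs; the gripper's body (75 mm by 180 mm) begins 59 mm behind the grasp point.
Start: joints at [-1.238, 0.491, 1.559, -0, 1.092, -0.106], TCP at [0.266, -0.566, 0.215] pointing down, gripper open.
Joint ranges: [-3.1, 3.1], [-0.84, 2.19], [0.05, 2.79], [-1.13, 4.28], [0.06, 2.93], [-2.69, 2.69]. Speed limits (rad/s): [2.22, 2.22, 2.79, 3.14, 3.14, 3.14].

## Interface

Orientations are given as [roll, pitch, yaw] about the fixed x, y, z axes, in that order (R = Rz(yaw) Ry(pitch) Rx(roll)).
In Python, from rig import get_obs, camera, camera_model, close_job gives the robot as it stands.
- The arm moves only by the tool apply_moves, never from a script. Its argument "motion" is a list of rows, each an object with "rot": the turn, a rotation vector about the tool's x, y, z in rad, a list of three; "delta_pos": the shift along the tool's x, y, z in units of 30 mm (1.0 is 30 mm), a list of three; "jaw": the finger opening in mm, from 0 to 95.1. A call has 1 to 20 rows; each row shifts and turns the commanded pose from where the row before left it, along the tool's axes as they then stand; what a row does not reach is not made up. A row lasts 1/10 s, in which the tool goes at most 50 mm and 8.59 degrees, less where a joint would pass 70% of its speed; a pose out of reach is approached as far as the arm can. A call is refused whole if a number of a shift passes 1 or a number of a turn 0.15, either way. A call with a gripper value outside its range is refused whole. The fingers move at their own pace and stop on an object; "grip_force" is the grip in N (left out, the last holds). Time passes only in rows, so rows that do not move let the fingers close. It gives the time, the measured TCP pose, the force and the opening at its end, in the units of the state.
- get_obs(): the state, without advancing time (a new reading comes with each control period).
- camera(name): name is "side" or "top" or "wrist"; returns the picture (480x640x3 uint8, red, green, blue); there is no depth.
- camera_model(name): a dict with "fx", "fy", "cx", "cy" (pixels), "camera_from_world" (4x4, takes a point from world to camera coordinates); the wrist camera has in their place "mount" (4x4, takes a point from camera to tool coordinates, whose origin is the TCP and whose axes are the tool frame's). Camera axes: x right, y down, z forward; pixel columns grow to the right and rows downward; lengths in m; the calibration is good to about 2 mm. A picture is of the moment at which its call begins: read the wrist's pose just before it. camera_model takes no time and is no camera call.
- close_job(): hands the job in, once; it reports no verdict.
The state is a dict: "time": time; "joint_pos": joint angles; "qd": joint speeds; "joint_efforts": joint torques, N m; "ee_pos": TCP position; "eef_rot": TCP orientation; "force": force on the tool from outside, world axes, zero at the start; "torque": the same for the moment, N m; "finger_gap": finger opening in m.
Only numpy, scipy, OpenCV 4.12 (cv2) and the standard library are available. Lean on these libraries where they do the work, as an engineer would, in place of code of your own. Each camera call takes 0.05 s, during which the arm holds its last target. There are 200 camera calls.

## Task

The honey jar lying in the sloping wooden display gutter has rolled down to the low lip at the front. With your fingertips, gently push it up the gutter and over the crest, so that it settles in the dip against the tall stop at the high end and stays there by itself, then take your hand away. Do not pinch, lift, flick or ram the glass jar, and leave the jam jar, the mug and the bowl where they are.

Things in the scene. Friction and masses are not known exactly. Their poses are not given: they have to be found in the camera images.
- honey_jar: amber glass honey jar with a brass-coloured lid, lying on its side across the gutter: 60 mm diameter, 75 mm long, about 0.2 to 0.4 kg. Origin at its centre, y axis along its length (parallel to the gutter's y); its x and z axes turn as it rolls. It starts against the low lip, centre 61 mm above the counter; let go of on the slope, it rolls back down to the lip.
- gutter: wooden gutter fixed to the counter, 220 mm long (x -105 to +115 mm), 99 mm wide, 83 mm between side walls that stand 24 mm above its floor. Origin on the counter under its middle; x points level towards the high end (any heading from leftwards through ahead to rightwards), z up. The floor rises at 8 degrees from 27 mm at the low end to the crest, then dips at 12 degrees to the stop.
- low_lip (a point): top middle of the low steel lip, x = -102 mm in the gutter's frame, 6 mm thick, top 39 mm above the counter. The jar starts against it, centre at x = -78 mm, so that the jar's back overhangs the lip by about 3 mm and can be reached from outside, over the lip.
- crest (a point): middle of the crest line on the gutter's floor, 48 mm above the counter, at x = +45 mm in the gutter's frame. Once the jar's centre has passed it by about 5 mm the jar rolls by itself the last 25 mm to the stop and cannot roll back.
- seat (a point): where the jar's centre lies when it is settled in the dip against the tall stop: x = +75 mm, z = 72 mm in the gutter's frame. The tall stop is a steel plate across the high end, inner face at x = +105 mm, top 85 mm above the counter.
- jam_jar: bystander: red jam jar standing upright, 56 mm diameter, 75 mm tall; origin under its middle
- mug: bystander: white mug, 72 mm diameter and 80 mm tall, with a handle; origin under its middle
- bowl: bystander: blue bowl, 110 mm diameter, 50 mm tall; origin under its middle
Things that resemble listed ones, but are neither listed nor needed, are in the scene too. What is meant by the gutter is not pink, and is the smaller of those in its own colour. Leave any green look-alike of the honey_jar alone.

How it is judged:
By the outcome, as a careful person would: the job done as asked, in the order asked, and still so for the second after the job is handed in, with the robot touching nothing.
It also fails if it takes over 35 s, if anything falls off the work surface, if the arm or the gripper's body presses on something with over 40 N, if the wrist force passes 120 N, or if a joint passes its speed limit or range.

## Working session

There is one attempt and no reset: what is moved stays moved. The work goes in short steps, Python scripts to look and compute and a tool call to move; the robot and the scene stay as the last step left them, time stands still between calls to the robot, and variables do not carry over. Pictures are saved under pics/ and viewed, about 8 in all and at most 12, crops included, and the job is handed in when it is done.

Besides the shell and the picture viewer there is one more tool, called after "Call:" as name(argument=value, ...) on one line, values as JSON. apply_moves: Moves the arm, as the interface text tells. Its arguments: {"type":"object","properties":{"motion":{"type":"array"},"grip_force":{"type":"number"}},"required":["motion"]}

```bash
mkdir -p pics; ls; python3 - <<'E'
from rig import *
import cv2
for n in ("top","side"):
    cv2.imwrite(f"pics/{n}0.png",camera(n)[:,:,::-1]); 
    m=camera_model(n); print(n,m)
print(get_obs())
E
```

```text
pics
top {'fx': 589.765290429947, 'fy': 589.765290429947, 'cx': 317.6219818832782, 'cy': 245.00235098183632, 'camera_from_world': array([[-0.02677841, -0.99962759,  0.00525415,  0.01209775],
       [-0.99817477,  0.02645414, -0.05428914,  0.56108602],
       [ 0.05412992, -0.00669834, -0.99851143,  1.19901167],
       [ 0.        ,  0.        ,  0.        ,  1.        ]])}
side {'fx': 440.1015513323728, 'fy': 440.1015513323728, 'cx': 324.95651456055026, 'cy': 240.990026409278, 'camera_from_world': array([[-0.97578374, -0.21866613,  0.00558739,  0.56276705],
       [-0.12049503,  0.51603189, -0.8480519 ,  0.14782977],
       [ 0.18255696, -0.82818851, -0.52988371,  0.91313936],
       [ 0.        ,  0.        ,  0.        ,  1.        ]])}
{'time': 0.1, 'joint_pos': array([-1.23761095e+00,  4.91467398e-01,  1.55942393e+00, -4.67721765e-06,
        1.09170005e+00, -1.05596805e-01]), 'qd': array([ 0.00041084, -0.00189461, -0.00140774, -0.00034565, -0.0020439 ,
        0.00013941]), 'joint_efforts': array([ 3.15387289e-03, -6.13624620e+01, -2.58603698e+01,  6.94375299e-02,
        4.69968875e-02, -7.30977058e-05]), 'ee_pos': array([ 0.26546802, -0.56556205,  0.2141278 ]), 'eef_rot': array([3.04014958, 1.56979759, 1.9081376 ]), 'force': array([0.89646811, 0.11436308, 0.6144093 ]), 'torque': array([0.00356292, 0.06693555, 0.04776069]), 'finger_gap': 0.09508024057962162}
```

View pics/top0.png

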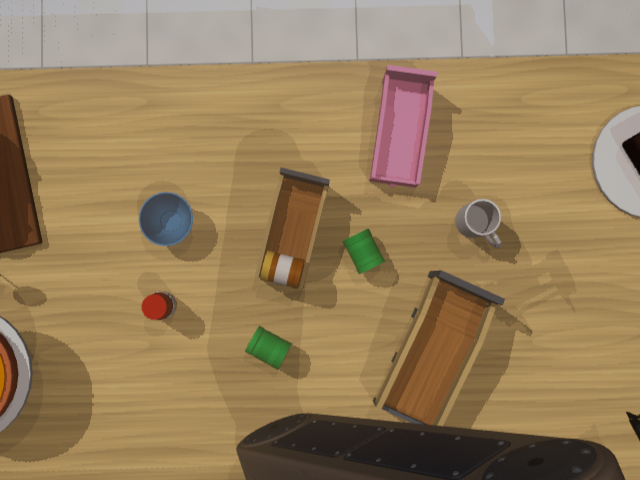

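View pics/side0.png

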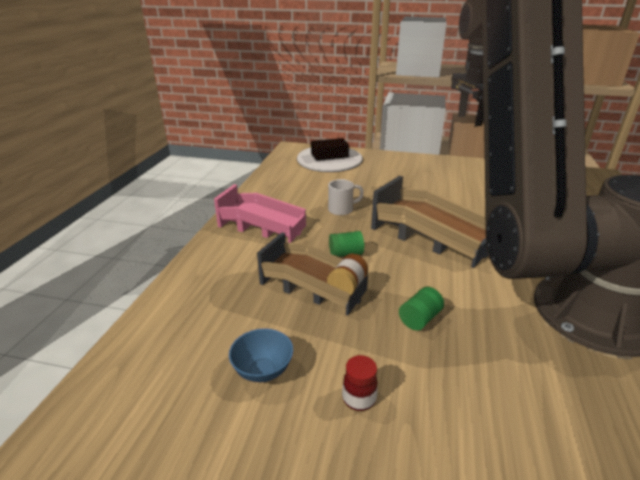

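The top view shows the honey jar at about (283,269) in the smaller brown gutter, its tall stop at about (304,177). There are green decoys at (364,251) and (269,348). I'll enlarge that area to get the gutter's corners.

```bash
python3 - <<'E'
import cv2
a=cv2.imread("pics/top0.png")[155:305,230:400]; b=cv2.imread("pics/side0.png")[220:320,240:380]
cv2.imwrite("pics/c1.png",cv2.resize(a,None,fx=4,fy=4,interpolation=cv2.INTER_CUBIC))
cv2.imwrite("pics/c2.png",cv2.resize(b,None,fx=5,fy=5,interpolation=cv2.INTER_CUBIC))
E
```

```text
(no output)
```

View pics/c1.png

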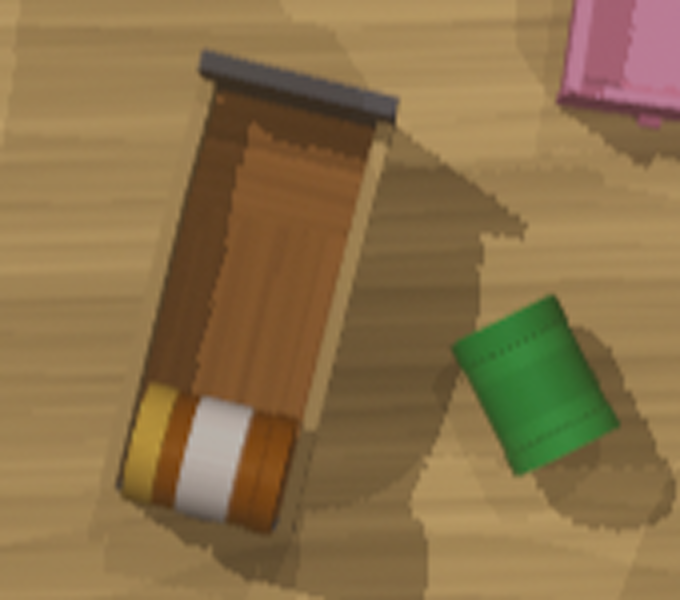

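View pics/c2.png

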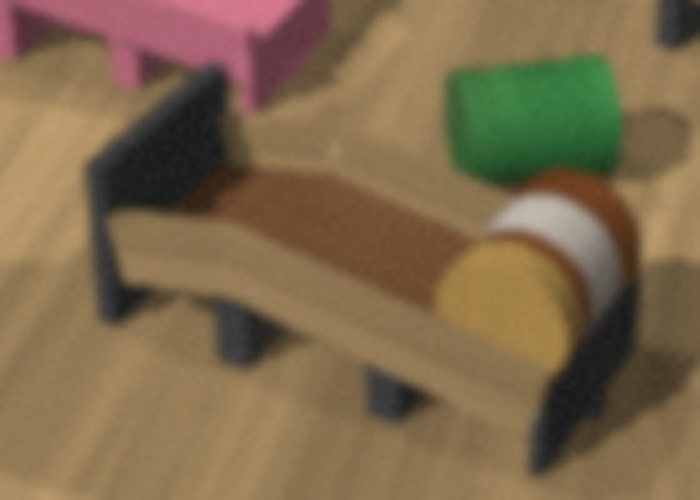

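```bash
cat > h.py <<'E'
import numpy as np
from rig import *
def proj(n,P):
    m=camera_model(n);T=m["camera_from_world"];c=P@T[:3,:3].T+T[:3,3]
    return np.c_[m["fx"]*c[:,0]/c[:,2]+m["cx"],m["fy"]*c[:,1]/c[:,2]+m["cy"]]
def g2w(p,P): 
    c,s=np.cos(p[2]),np.sin(p[2]); return np.asarray(P,float)@np.array([[c,s,0],[-s,c,0],[0,0,1]])+[p[0],p[1],0]
E
python3 - <<'E'
from h import *
from scipy.optimize import least_squares
t=lambda u,v:(230+u/4-.4,155+v/4-.4)
s=lambda u,v:(240+u/5-.4,220+v/5-.4)
w=.0495
top=[((.115,w,.085),t(203,52)),((.115,-w,.085),t(397,99))]
# jar upper-surface: label/centre of visible jar: mean of silhouette corners ~ axis at z .061
jar=np.mean([t(150,384),t(298,418),t(122,487),t(273,531)],0)
top.append(((-.078,0,.063),jar))
side=[((.115,-w,.085),s(218,68)),((.115,w,.085),s(92,160)),((-.105,w,.039),s(546,376)),((-.105,-w,.039),s(634,283))]
def f(p):
    r=[]
    for n,L in (("top",top),("side",side)):
        r.append((proj(n,g2w(p,[a for a,_ in L]))-[b for _,b in L]).ravel())
    return np.concatenate(r)
o=least_squares(f,[.55,.05,-.25],loss="soft_l1");print(o.x,f(o.x).round(1).reshape(-1,2))
p=o.x
print("jar,lip,crest,seat",g2w(p,[[-.078,0,.061],[-.102,0,.039],[.045,0,.048],[.075,0,.072]]).round(4))
print(camera_model("wrist")["mount"].round(3))
E
```

```text
[ 0.5876741   0.04889446 -0.26951951] [[ 0.2 -0.5]
 [ 0.9 -0.1]
 [-0.6  1. ]
 [-1.1 -1.7]
 [-1.   0.6]
 [ 0.2  5.6]
 [ 2.3 -1.7]]
jar,lip,crest,seat [[0.5125 0.0697 0.061 ]
 [0.4894 0.0761 0.039 ]
 [0.631  0.0369 0.048 ]
 [0.66   0.0289 0.072 ]]
[[ 0.001 -0.274  0.962 -0.17 ]
 [-0.    -0.962 -0.274  0.076]
 [ 1.    -0.    -0.001  0.001]
 [ 0.     0.     0.     1.   ]]
```

```bash
cat >> h.py <<'E'
from scipy.spatial.transform import Rotation as Ro
p=np.array([0.5877,0.0489,-0.2695])
def rep(target_g=None):
    o=get_obs();R=Ro.from_euler("xyz",o["eef_rot"]);gx=g2w([0,0,p[2]],[[1,0,0]])[0];gy=g2w([0,0,p[2]],[[0,1,0]])[0]
    for s in (1,-1):
        x=np.array([0,0,-1.]);z=s*gy;D=Ro.from_matrix(np.c_[x,np.cross(z,x),z])
        print("rot",s,(R.inv()*D).as_rotvec().round(3))
    q=o["ee_pos"]-[p[0],p[1],0]
    print("t",o["time"],"tcp in gutter mm",np.round(1e3*np.array([q@gx,q@gy,q[2]]),1),"F",o["force"].round(2),"gap",o["finger_gap"])
    if target_g is not None:
        d=g2w(p,[target_g])[0]-o["ee_pos"]; print("delta tool units",(R.inv().apply(d)/.03).round(2))
        for s in (1,-1):
            z=s*gy;D=np.c_[[0,0,-1.],np.cross(z,[0,0,-1.]),z];print(" after rot",s,(D.T@d/.03).round(2))
    print("q",o["joint_pos"].round(2))
E
python3 - <<'E'
from h import *
rep([-.145,0,.16])
print(proj("top",g2w(p,[[-.155,.03,.05],[-.155,-.03,.05],[-.135,.03,.05],[-.135,-.03,.05]])).round())
E
```

```text
rot 1 [-2.433e+00 -0.000e+00 -1.000e-03]
rot -1 [ 0.708 -0.001  0.   ]
t 0.1 tcp in gutter mm [-147.  -678.1  214.1] F [0.9  0.11 0.61] gap 0.09508024057962162
delta tool units [  1.82  14.75 -17.12]
 after rot 1 [ 1.8  -0.07 22.6 ]
 after rot -1 [  1.8    0.07 -22.6 ]
q [-1.24  0.49  1.56 -0.    1.09 -0.11]
[[258. 303.]
 [287. 311.]
 [260. 294.]
 [290. 301.]]
```

Call:
apply_moves(motion=[{"rot": [0.1416, 0, 0], "delta_pos": [0, 0.3, 0], "jaw": 20}, {"rot": [0.1416, 0, 0], "delta_pos": [0, 0.3, 0], "jaw": 20}, {"rot": [0.1416, 0, 0], "delta_pos": [0, 0.3, 0], "jaw": 20}, {"rot": [0.1416, 0, 0], "delta_pos": [0, 0.3, 0], "jaw": 20}, {"rot": [0.1416, 0, 0], "delta_pos": [0, 0.3, 0], "jaw": 20}, {"rot": [0, 0, 0], "delta_pos": [0, 0, -0.5], "jaw": 20}, {"rot": [0, 0, 0], "delta_pos": [0, 0, -1], "jaw": 20}, {"rot": [0, 0, 0], "delta_pos": [0, 0, -1], "jaw": 20}, {"rot": [0, 0, 0], "delta_pos": [0, 0, -1], "jaw": 20}, {"rot": [0, 0, 0], "delta_pos": [0, 0, -1], "jaw": 20}, {"rot": [0, 0, 0], "delta_pos": [0, 0, -1], "jaw": 20}, {"rot": [0, 0, 0], "delta_pos": [0, 0, -1], "jaw": 20}, {"rot": [0, 0, 0], "delta_pos": [0, 0, -1], "jaw": 20}, {"rot": [0, 0, 0], "delta_pos": [0, 0, -1], "jaw": 20}, {"rot": [0, 0, 0], "delta_pos": [0, 0, -1], "jaw": 20}, {"rot": [0, 0, 0], "delta_pos": [0, 0, -1], "jaw": 20}, {"rot": [0, 0, 0], "delta_pos": [0, 0, -1], "jaw": 20}, {"rot": [0, 0, 0], "delta_pos": [0, 0, -1], "jaw": 20}, {"rot": [0, 0, 0], "delta_pos": [0, 0, -1], "jaw": 20}, {"rot": [0, 0, 0], "delta_pos": [0, 0, -1], "jaw": 20}])

```text
time: 2.1
ee_pos: [0.4241, -0.1378, 0.2145]
eef_rot: [-1.625, 1.57, 2.822]
force: [-0.0, -0.6, 0.7]
finger_gap: 0.02
```

```bash
python3 -c "
from h import *
rep([-.147,0,.15])"
```

```text
rot 1 [-3.137 -0.    -0.   ]
rot -1 [ 0.005 -0.     0.   ]
t 2.1 tcp in gutter mm [-108.  -223.5  214.5] F [-0.02 -0.62  0.67] gap 0.020046976418843447
delta tool units [ 2.15 -1.26 -7.46]
 after rot 1 [2.15 1.3  7.45]
 after rot -1 [ 2.15 -1.3  -7.45]
q [-0.46  0.24  1.98 -0.    0.93  1.37]
```

Call:
apply_moves(motion=[{"rot": [0, 0, 0], "delta_pos": [0.2, -0.1, -1], "jaw": 20}, {"rot": [0, 0, 0], "delta_pos": [0.2, -0.1, -1], "jaw": 20}, {"rot": [0, 0, 0], "delta_pos": [0.2, -0.1, -1], "jaw": 20}, {"rot": [0, 0, 0], "delta_pos": [0.2, -0.2, -1], "jaw": 20}, {"rot": [0, 0, 0], "delta_pos": [0.2, -0.2, -1], "jaw": 20}, {"rot": [0, 0, 0], "delta_pos": [0.2, -0.2, -1], "jaw": 20}, {"rot": [0, 0, 0], "delta_pos": [0.2, -0.2, -1], "jaw": 20}, {"rot": [0, 0, 0], "delta_pos": [0.2, -0.2, -0.4], "jaw": 20}, {"rot": [0, 0, 0], "delta_pos": [0.2, 0, 0], "jaw": 20}, {"rot": [0, 0, 0], "delta_pos": [0, 0, 0], "jaw": 20}, {"rot": [0, 0, 0], "delta_pos": [0, 0, 0], "jaw": 20}])

```text
time: 3.2
ee_pos: [0.4461, 0.0839, 0.1606]
eef_rot: [-0.664, 1.57, -2.504]
force: [0.1, 0.1, -0.8]
finger_gap: 0.0197
```

```bash
python3 -c "
from h import *
import cv2
rep([-.147,0,.05])
o=get_obs();cv2.imwrite('pics/w1.png',camera('wrist')[:,:,::-1])
m=camera_model('wrist');R=Ro.from_euler('xyz',o['eef_rot']).as_matrix()
M=np.array(m['mount'])
P=g2w(p,[[-.102,0,.039],[-.102,.0495,.039],[-.102,-.0495,.039],[.105,.0495,.085],[.105,-.0495,.085],[-.078,.0375,.091],[-.078,-.0375,.091],[.045,.0415,.048],[.045,-.0415,.048]])
t=(P-o['ee_pos'])@R; c=(t-M[:3,3])@M[:3,:3]
print(np.c_[m['fx']*c[:,0]/c[:,2]+m['cx'],m['fy']*c[:,1]/c[:,2]+m['cy']].round())
"
```

```text
rot 1 [-3.141 -0.     0.   ]
rot -1 [0. 0. 0.]
t 3.2 tcp in gutter mm [-145.8   -4.   160.6] F [ 0.12  0.08 -0.79] gap 0.019730174882323807
delta tool units [ 3.69 -0.04 -0.13]
 after rot 1 [3.69 0.04 0.13]
 after rot -1 [ 3.69 -0.04 -0.13]
q [ 0.04  0.33  2.03 -0.    0.79  1.88]
[[ 312.  171.]
 [ 246.  171.]
 [ 379.  171.]
 [ 207. -247.]
 [ 411. -247.]
 [ 248.  141.]
 [ 373.  140.]
 [ 244.  -66.]
 [ 378.  -66.]]
```

View pics/w1.png

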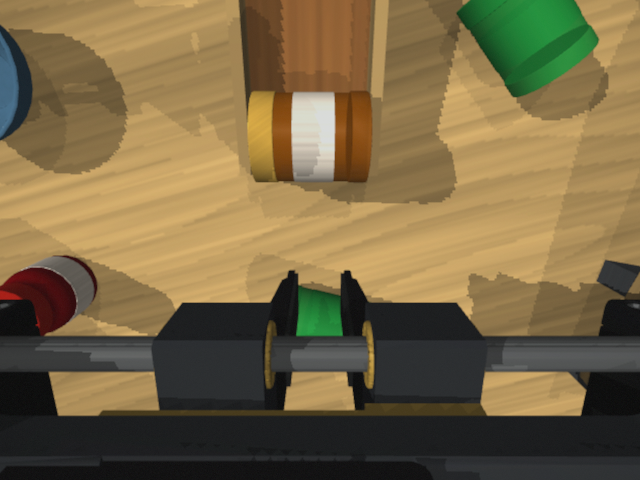

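The wrist view shows the jar (248–372, 90–182) square across the gutter and centred on the fingers, as predicted. The green decoy lies behind the fingers, on the side away from the gutter. Next I descend behind the lip and approach gently.

Call:
apply_moves(motion=[{"rot": [0, 0, 0], "delta_pos": [0.6, 0, -0.1], "jaw": 20}, {"rot": [0, 0, 0], "delta_pos": [0.8, 0, 0], "jaw": 20}, {"rot": [0, 0, 0], "delta_pos": [0.8, 0, 0], "jaw": 20}, {"rot": [0, 0, 0], "delta_pos": [0.8, 0, 0], "jaw": 20}, {"rot": [0, 0, 0], "delta_pos": [0.4, 0, 0], "jaw": 20}, {"rot": [0, 0, 0], "delta_pos": [0.2, 0, 0], "jaw": 20}, {"rot": [0, 0, 0], "delta_pos": [0, 0.15, 0], "jaw": 20}, {"rot": [0, 0, 0], "delta_pos": [0, 0.15, 0], "jaw": 20}, {"rot": [0, 0, 0], "delta_pos": [0, 0.15, 0], "jaw": 20}, {"rot": [0, 0, 0], "delta_pos": [0, 0.1, 0], "jaw": 20}, {"rot": [0, 0, 0], "delta_pos": [0, 0, 0], "jaw": 20}])

```text
time: 4.35
ee_pos: [0.4636, 0.0831, 0.053]
eef_rot: [1.778, 1.57, -0.062]
force: [-0.3, 0.2, 0.5]
finger_gap: 0.0198
```

```bash
python3 -c "
from h import *
import cv2
rep()
cv2.imwrite('pics/s1.png',cv2.resize(camera('side')[190:330,230:430,::-1],None,fx=4,fy=4,interpolation=cv2.INTER_CUBIC))
"
```

```text
rot 1 [-3.141e+00  2.000e-03 -0.000e+00]
rot -1 [ 0.    -0.    -0.001]
t 4.35 tcp in gutter mm [-1.287e+02 -1.000e-01  5.300e+01] F [-0.34  0.18  0.46] gap 0.019790287965196576
q [ 0.04  0.53  2.09 -0.    0.52  1.88]
```

View pics/s1.png

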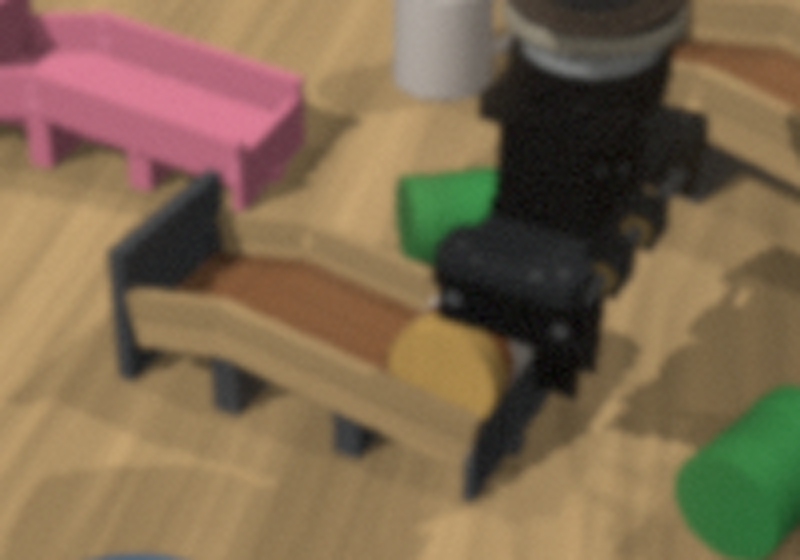

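Call:
apply_moves(motion=[{"rot": [0, 0, 0], "delta_pos": [0, 0.07, 0], "jaw": 20}, {"rot": [0, 0, 0], "delta_pos": [0, 0.07, 0], "jaw": 20}, {"rot": [0, 0, 0], "delta_pos": [0, 0.07, 0], "jaw": 20}, {"rot": [0, 0, 0], "delta_pos": [0, 0.07, 0], "jaw": 20}, {"rot": [0, 0, 0], "delta_pos": [0, 0.07, 0], "jaw": 20}, {"rot": [0, 0, 0], "delta_pos": [-0.01, 0.07, 0], "jaw": 20}, {"rot": [0, 0, 0], "delta_pos": [-0.01, 0.07, 0], "jaw": 20}, {"rot": [0, 0, 0], "delta_pos": [-0.01, 0.07, 0], "jaw": 20}, {"rot": [0, 0, 0], "delta_pos": [-0.01, 0.07, 0], "jaw": 20}, {"rot": [0, 0, 0], "delta_pos": [-0.01, 0.07, 0], "jaw": 20}, {"rot": [0, 0, 0], "delta_pos": [-0.01, 0.07, 0], "jaw": 20}, {"rot": [0, 0, 0], "delta_pos": [-0.01, 0.07, 0], "jaw": 20}])

```text
time: 5.6
ee_pos: [0.4874, 0.0765, 0.0548]
eef_rot: [0.654, 1.571, -1.186]
force: [-2.3, 0.4, 3.5]
finger_gap: 0.0204
```

```bash
python3 -c "
from h import *
import cv2
rep()
cv2.imwrite('pics/s2.png',cv2.resize(camera('side')[190:330,230:430,::-1],None,fx=4,fy=4,interpolation=cv2.INTER_CUBIC))
"
```

```text
rot 1 [-3.141  0.     0.   ]
rot -1 [ 0.  0. -0.]
t 5.6 tcp in gutter mm [-1.04e+02 -1.00e-01  5.48e+01] F [-2.3   0.43  3.51] gap 0.020355188472775402
q [ 0.02  0.55  2.03 -0.    0.56  1.86]
```

View pics/s2.png

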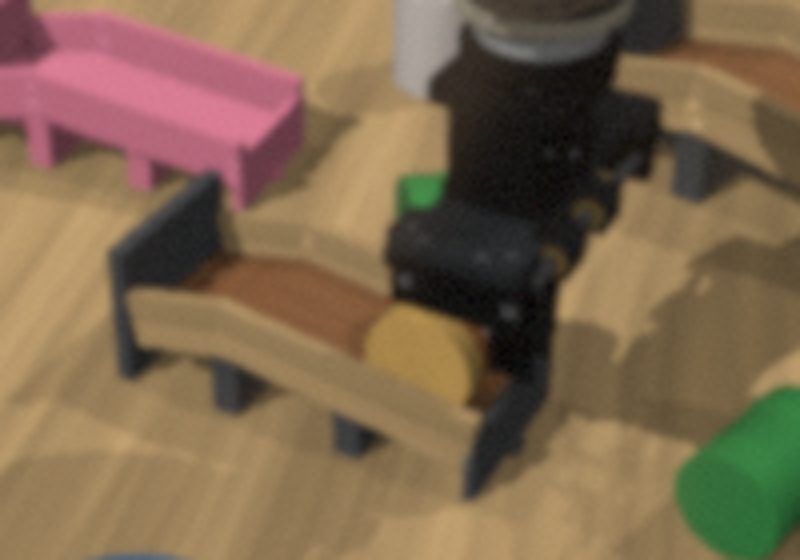

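The jar is off the lip and moving with the fingers under a light force of about 2–4 N. I'll carry on at 30 mm/s, following the slope.

Call:
apply_moves(motion=[{"rot": [0, 0, 0], "delta_pos": [-0.012, 0.08, 0], "jaw": 20}, {"rot": [0, 0, 0], "delta_pos": [-0.013, 0.1, 0], "jaw": 20}, {"rot": [0, 0, 0], "delta_pos": [-0.013, 0.1, 0], "jaw": 20}, {"rot": [0, 0, 0], "delta_pos": [-0.013, 0.1, 0], "jaw": 20}, {"rot": [0, 0, 0], "delta_pos": [-0.013, 0.1, 0], "jaw": 20}, {"rot": [0, 0, 0], "delta_pos": [-0.013, 0.1, 0], "jaw": 20}, {"rot": [0, 0, 0], "delta_pos": [-0.013, 0.1, 0], "jaw": 20}, {"rot": [0, 0, 0], "delta_pos": [-0.013, 0.1, 0], "jaw": 20}, {"rot": [0, 0, 0], "delta_pos": [-0.013, 0.1, 0], "jaw": 20}, {"rot": [0, 0, 0], "delta_pos": [-0.013, 0.1, 0], "jaw": 20}, {"rot": [0, 0, 0], "delta_pos": [-0.013, 0.1, 0], "jaw": 20}, {"rot": [0, 0, 0], "delta_pos": [-0.013, 0.1, 0], "jaw": 20}, {"rot": [0, 0, 0], "delta_pos": [-0.013, 0.1, 0], "jaw": 20}, {"rot": [0, 0, 0], "delta_pos": [-0.013, 0.1, 0], "jaw": 20}, {"rot": [0, 0, 0], "delta_pos": [-0.013, 0.1, 0], "jaw": 20}])

```text
time: 7.15
ee_pos: [0.5303, 0.0647, 0.0606]
eef_rot: [0.236, 1.571, -1.604]
force: [-2.4, 0.5, 2.1]
finger_gap: 0.0199
```

```bash
python3 -c "
from h import *
import cv2
rep()
cv2.imwrite('pics/s3.png',cv2.resize(camera('side')[190:330,230:430,::-1],None,fx=4,fy=4,interpolation=cv2.INTER_CUBIC))
"
```

```text
rot 1 [-3.141  0.     0.   ]
rot -1 [ 0.  0. -0.]
t 7.15 tcp in gutter mm [-59.5  -0.1  60.6] F [-2.41  0.49  2.08] gap 0.019901290625462136
q [-0.    0.58  1.93 -0.    0.64  1.84]
```

View pics/s3.png

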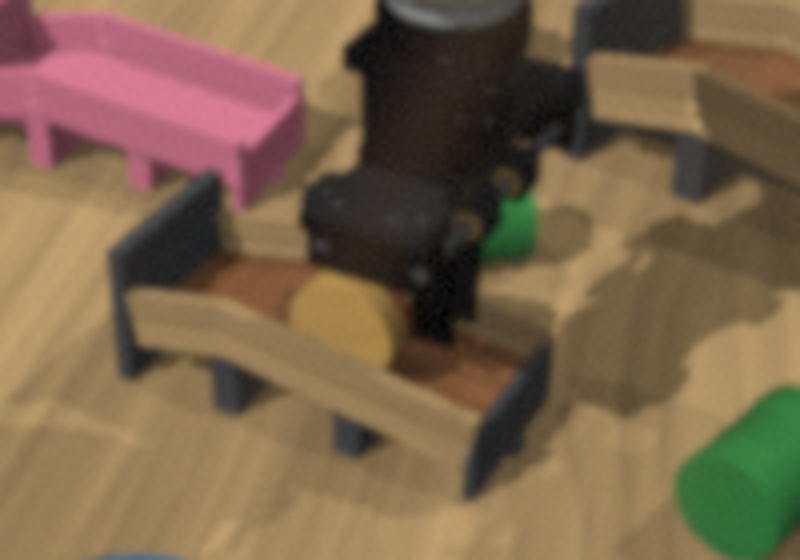

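Call:
apply_moves(motion=[{"rot": [0, 0, 0], "delta_pos": [-0.013, 0.1, 0], "jaw": 20}, {"rot": [0, 0, 0], "delta_pos": [-0.013, 0.1, 0], "jaw": 20}, {"rot": [0, 0, 0], "delta_pos": [-0.013, 0.1, 0], "jaw": 20}, {"rot": [0, 0, 0], "delta_pos": [-0.013, 0.1, 0], "jaw": 20}, {"rot": [0, 0, 0], "delta_pos": [-0.013, 0.1, 0], "jaw": 20}, {"rot": [0, 0, 0], "delta_pos": [-0.013, 0.1, 0], "jaw": 20}, {"rot": [0, 0, 0], "delta_pos": [-0.013, 0.1, 0], "jaw": 20}, {"rot": [0, 0, 0], "delta_pos": [-0.013, 0.1, 0], "jaw": 20}, {"rot": [0, 0, 0], "delta_pos": [-0.013, 0.1, 0], "jaw": 20}, {"rot": [0, 0, 0], "delta_pos": [-0.013, 0.1, 0], "jaw": 20}, {"rot": [0, 0, 0], "delta_pos": [-0.013, 0.1, 0], "jaw": 20}, {"rot": [0, 0, 0], "delta_pos": [-0.013, 0.1, 0], "jaw": 20}, {"rot": [0, 0, 0], "delta_pos": [-0.013, 0.1, 0], "jaw": 20}, {"rot": [0, 0, 0], "delta_pos": [-0.013, 0.1, 0], "jaw": 20}, {"rot": [0, 0, 0], "delta_pos": [-0.013, 0.1, 0], "jaw": 20}, {"rot": [0, 0, 0], "delta_pos": [-0.013, 0.1, 0], "jaw": 20}, {"rot": [0, 0, 0], "delta_pos": [-0.013, 0.1, 0], "jaw": 20}, {"rot": [0, 0, 0], "delta_pos": [-0.01, 0.08, 0], "jaw": 20}, {"rot": [0, 0, 0], "delta_pos": [-0.01, 0.07, 0], "jaw": 20}, {"rot": [0, 0, 0], "delta_pos": [-0.01, 0.06, 0], "jaw": 20}])

```text
time: 9.2
ee_pos: [0.5855, 0.0494, 0.0681]
eef_rot: [0.403, 1.571, -1.437]
force: [-3.5, 1.1, 2.1]
finger_gap: 0.02
```

```bash
python3 -c "
from h import *
rep()"
```

```text
rot 1 [-3.141  0.     0.   ]
rot -1 [ 0.  0. -0.]
t 9.2 tcp in gutter mm [-2.3 -0.1 68.1] F [-3.47  1.11  2.14] gap 0.019998740825275627
q [-0.03  0.62  1.79 -0.    0.73  1.81]
```

Call:
apply_moves(motion=[{"rot": [0, 0, 0], "delta_pos": [0, 0.06, 0], "jaw": 20}, {"rot": [0, 0, 0], "delta_pos": [0, 0.06, 0], "jaw": 20}, {"rot": [0, 0, 0], "delta_pos": [0, 0.06, 0], "jaw": 20}, {"rot": [0, 0, 0], "delta_pos": [0, 0.06, 0], "jaw": 20}, {"rot": [0, 0, 0], "delta_pos": [0, 0.06, 0], "jaw": 20}, {"rot": [0, 0, 0], "delta_pos": [0, 0.06, 0], "jaw": 20}, {"rot": [0, 0, 0], "delta_pos": [0, 0.06, 0], "jaw": 20}, {"rot": [0, 0, 0], "delta_pos": [0, 0.06, 0], "jaw": 20}, {"rot": [0, 0, 0], "delta_pos": [0, 0.06, 0], "jaw": 20}, {"rot": [0, 0, 0], "delta_pos": [0, 0.05, 0], "jaw": 20}, {"rot": [0, 0, 0], "delta_pos": [0, 0, 0], "jaw": 20}, {"rot": [0, 0, 0], "delta_pos": [0, 0, 0], "jaw": 20}, {"rot": [0, 0, 0], "delta_pos": [0, 0, 0], "jaw": 20}, {"rot": [0, 0, 0], "delta_pos": [0, 0, 0], "jaw": 20}])

```text
time: 10.6
ee_pos: [0.6023, 0.0448, 0.0681]
eef_rot: [-0.157, 1.571, -1.997]
force: [0.3, 1.0, -0.2]
finger_gap: 0.0197
```

```bash
python3 -c "
from h import *
import cv2
rep()
cv2.imwrite('pics/s4.png',cv2.resize(camera('side')[190:330,230:430,::-1],None,fx=4,fy=4,interpolation=cv2.INTER_CUBIC))
"
```

```text
rot 1 [-3.141 -0.     0.   ]
rot -1 [0. 0. 0.]
t 10.6 tcp in gutter mm [15.2 -0.1 68.1] F [ 0.32  1.02 -0.19] gap 0.01967884024333147
q [-0.04  0.64  1.75 -0.    0.76  1.8 ]
```

View pics/s4.png

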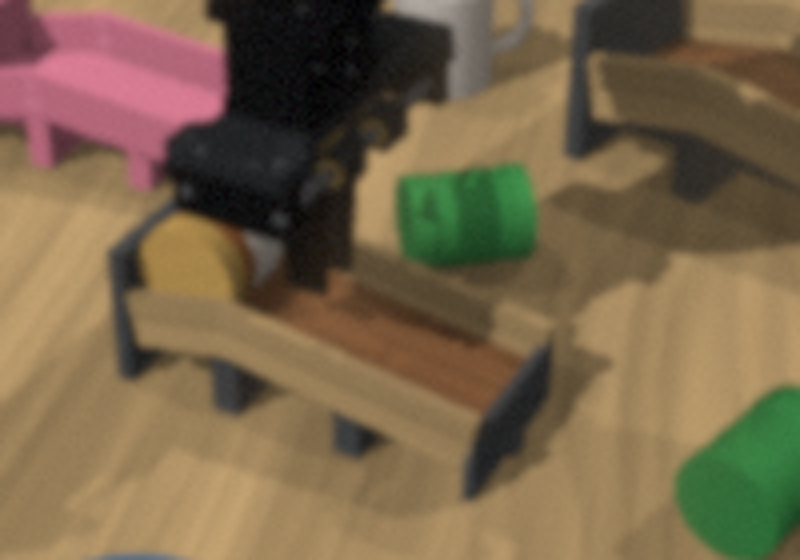

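The jar has rolled into the dip and reached the stop, and the contact force has dropped to zero. I'll withdraw backwards, then up.

Call:
apply_moves(motion=[{"rot": [0, 0, 0], "delta_pos": [0, -0.3, 0], "jaw": 20}, {"rot": [0, 0, 0], "delta_pos": [-0.3, -0.6, 0], "jaw": 20}, {"rot": [0, 0, 0], "delta_pos": [-0.8, -0.5, 0], "jaw": 20}, {"rot": [0, 0, 0], "delta_pos": [-1, -0.3, 0], "jaw": 20}, {"rot": [0, 0, 0], "delta_pos": [-1, -0.3, 0], "jaw": 20}, {"rot": [0, 0, 0], "delta_pos": [-1, -0.3, 0], "jaw": 20}, {"rot": [0, 0, 0], "delta_pos": [-0.8, -0.5, 0.5], "jaw": 20}, {"rot": [0, 0, 0], "delta_pos": [0, -0.4, 1], "jaw": 20}, {"rot": [0, 0, 0], "delta_pos": [0, 0, 1], "jaw": 20}, {"rot": [0, 0, 0], "delta_pos": [0, 0, 1], "jaw": 20}, {"rot": [0, 0, 0], "delta_pos": [0, 0, 1], "jaw": 20}, {"rot": [0, 0, 0], "delta_pos": [0, 0, 1], "jaw": 20}, {"rot": [0, 0, 0], "delta_pos": [0, 0, 1], "jaw": 20}, {"rot": [0, 0, 0], "delta_pos": [0, 0, 1], "jaw": 20}, {"rot": [0, 0, 0], "delta_pos": [0, 0, 0.5], "jaw": 20}, {"rot": [0, 0, 0], "delta_pos": [0, 0, 0], "jaw": 20}, {"rot": [0, 0, 0], "delta_pos": [0, 0, 0], "jaw": 20}, {"rot": [0, 0, 0], "delta_pos": [0, 0, 0], "jaw": 20}])

```text
time: 12.45
ee_pos: [0.4459, -0.1602, 0.2151]
eef_rot: [-2.074, 1.571, 2.37]
force: [0.5, -0.4, -0.1]
finger_gap: 0.0198
```

```bash
python3 -c "
from h import *
import cv2
rep()
a=camera('top')[:,:,::-1];cv2.imwrite('pics/t5.png',a)
print(proj('top',g2w(p,[[.075,0,.072],[.105,.0495,.085],[.045,.0375,.078]])).round())
"
```

```text
rot 1 [-3.141 -0.    -0.   ]
rot -1 [ 0.001 -0.     0.   ]
t 12.45 tcp in gutter mm [ -81.  -239.3  215.1] F [ 0.45 -0.35 -0.14] gap 0.019821785502157966
q [-0.48  0.28  1.92  0.    0.95  1.35]
[[300. 194.]
 [279. 172.]
 [278. 204.]]
```

View pics/t5.png

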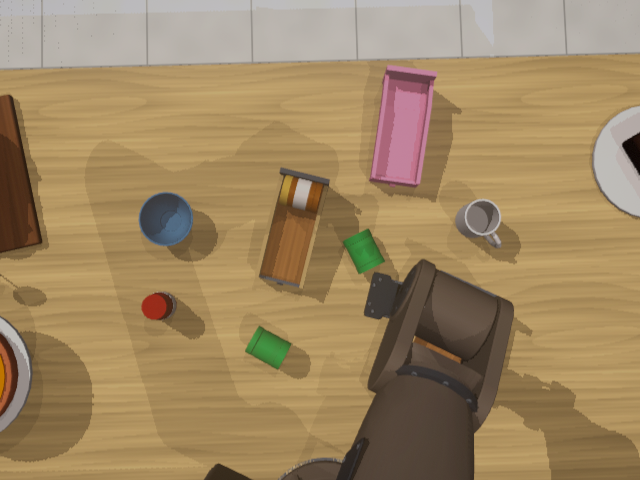

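The honey jar is at about (301,194) and the seat was predicted at (300,194), so it is against the tall stop. The bowl, jam jar, mug and decoys are where they started, and the arm is clear of everything.

```bash
python3 -c "
from rig import *
print(close_job())"
```

```text
the job is handed in; nothing more can be done
None
```

The honey jar is settled in the dip against the tall stop, and the job is handed in, with the arm clear at 12.5 s of the 35 s allowed. I pushed the jar from behind the lip with two slightly open fingertips, at about 20–30 mm/s. It rolled the last stretch past the crest by itself, and then I backed the hand off and lifted it away.

- **Force:** the readings taken between pushes were about 2–4 N, and zero once the jar had rolled clear of the fingers. I did not record the peak force during the pushes.
- **Final position:** in the last top view the jar is within about 1 pixel of the predicted seat, at (301,194) against (300,194). The jam jar, mug, bowl and green look-alikes look unmoved.
- **Disagreement:** when I fitted the gutter's pose, one lip corner in the side view was about 6 pixels off. The other points agreed within about 3 pixels, and the wrist view showed the gutter and jar where the fit put them.

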